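Open the bayonet-lidded sample canister

TASK

Open the sample canister so that its tubes can be got at: turn its bayonet lid until the hidden lugs come to their slots, lift the lid free without forcing it, and set it down gently, right way up, flat on the floor of the steel tray. Let go of it, and leave the other things on the worktop where they are.

Things in the scene. Friction and masses are not known exactly. Their poses are not given: they have to be found in the camera images.
- canister: White round canister, 116 mm across, on a 150 x 126 mm aluminium foot plate screwed to the worktop; three capped tubes stand inside, wholly below the mouth. Origin at the centre of the foot plate's underside, z up, x and y along the plate.
- canister_mouth (a point): Centre of the canister's mouth, 112 mm above the worktop; axes as the foot plate. The neck (88 mm across) carries a bayonet collar: three tabs (106 mm across) with three 40 degree wide slots between, 120 degrees apart. The lid hides where the slots lie; it differs from start to start and cannot be told from the foot plate.
- lid: Grey round lid, 122 mm across, 68 mm high, about 0.25 kg: a 32 mm deep skirted cap with a black grip bar on top, 80 mm long (along x), 18 mm wide, 36 mm high. Origin at the centre of its lower rim, z up when right way up. Three lugs inside the skirt (24 degrees wide, 120 degrees apart) lie under the collar's tabs.
- lid_grip (a point): Middle of the lid's grip bar, 12 mm under its top, 24 mm above the cap, 56 mm above the lower rim; x along the bar. Closed, it stands about 142 mm above the worktop. The lid turns either way on the neck with little friction and no end stop, but rises only about 4 mm before its lugs meet the tabs.
- lid_rim (a point): Centre of the lid's lower rim (same as its origin). With all lugs facing slots (a window of about 16 degrees, once every 120 degrees) the lid lifts straight off, clear after 28 mm. At the start the nearest slots are 30 to 60 degrees away; searching 120 degrees either way finds some. Nothing marks the spot: it is felt, the lid no longer being held when pulled up lightly.
- tray_floor (a point): Square shallow stainless steel tray, 180 x 180 mm, walls 3 mm thick and 16 mm high, floor 3 mm thick, fixed to the worktop. The point is the centre of the floor's upper face; x and y run along the walls, z up.
- tray: The same tray; the origin is the centre of its underside.
- dropper: Bystander: dropper bottle, 37 mm across, 100 mm high, standing between canister and tray; origin at the centre of its underside.
- countdown: Bystander: small bench timer, 66 x 62 x 22 mm; origin at the centre of its underside.
- mouse_1: Bystander: computer mouse, 98 x 65 x 35 mm; origin at the centre of its underside.
- carton: Bystander: upright carton, 45 x 50 x 95 mm; origin at the centre of its underside.

How it is judged:
By the outcome, as a careful person would: the job done as asked, in the order asked, and still so for the second after the job is handed in, with the robot touching nothing.
It also fails if it takes over 64 s, if anything falls off the work surface, if the arm or the gripper's body presses on something with over 40 N, if the wrist force passes 120 N, or if a joint passes its speed limit or range.

ROBOT

A 6-joint arm with a two-finger parallel gripper is mounted at the origin on a cart in front of the work surface, level with it; the furniture and walls round the work are solid. World frame = base frame: x ahead of the robot, y to its left, z up, the work surface at z = 0. Lengths are in m, angles in degrees, forces in N, time in s.
With the tool pointing down it reaches from about 0.325 to 0.85 m from the base axis. Payload 15.5 kg.
Tool frame: the origin (TCP) lies at the very end of the fingers, on their centre line; the grasp point (between the pads) lies 19 mm behind it; z points along the fingers, y is the line along which they close (so a half turn about z gives the same grasp; the last joint's range is limited). The gripper opens to 91 mm and grips with 3 to 60 N. Pads are 32 mm wide; open, the fingers measure 118 mm over their backs; the gripper's body (76 mm by 178 mm) begins 60 mm behind the grasp point.
Start: joints at [67.867, 28.281, 77.091, -0, 74.628, -5.472], TCP at [0.179, 0.599, 0.214] pointing down, gripper open.
Joint ranges: [-166.48, 166.48], [-47.26, 123.95], [12.59, 153.08], [-70.14, 250.14], [6.76, 159.57], [-176.63, 176.63]. Speed limits (degrees/s): [108.29, 108.29, 147.25, 172.46, 172.46, 172.46].

INTERFACE

Orientations are given as a 3x3 rotation matrix whose columns are the frame's x, y, z axes.
In Python, from workcell import state, get_image, camera_info, finish_job, find_in, outline_of gives the robot as it stands.
- The arm moves only by the tool drive_tool, never from a script. Its argument "commands" is a list that holds one entry, the list of rows, each a list of 5 numbers: the closure, from -1 (fully open) to 1 (shut), then the shift along the tool's x, y, z in mm, then the turn about the tool's z in degrees. A call has 1 to 12 rows; each row is the pose to reach, as a shift and turn from the pose commanded when the call began, along the tool's axes at that moment; what a row does not reach only later rows make up. A row lasts 1/8 s, in which the tool goes at most 62.5 mm and 10.7 degrees, less where a joint would pass 70% of its speed; a pose out of reach is approached as far as the arm can. A call with a gripper value outside its range is refused whole. The fingers move at their own pace and stop on an object; "force" is the grip in N (left out, the last holds). Time passes only in rows, so rows that repeat a pose let the fingers close. It gives the time, the measured TCP pose, the force, the opening and the grip force at its end, in the units of the state.
- state(): the state, without advancing time (a new reading comes with each control period).
- get_image(name): name is "scene" or "side" or "wrist"; returns the picture (400x640x3 uint8, red, green, blue); there is no depth.
- camera_info(name): a dict with "K" (3x3 intrinsics, pixels), "R" (3x3) and "t" (3): a world point X has camera coordinates R X + t. Camera axes: x right, y down, z forward; pixel columns grow to the right and rows downward; lengths in m; the calibration is good to about 2 mm. A picture is of the moment at which its call begins: read the wrist's pose just before it. camera_info takes no time and is no camera call; for the wrist camera it gives the pose at the moment of the call.
- finish_job(): hands the job in; it is judged then, once.
Trained networks look in the newest picture that a camera, given by its name, has taken for a name from the list of things; names that differ only in an ending like _2 or _b are one class to them, and where a whole thing is asked for, a point or a joint stands for the part that bears it (a point fixed in the world has none). Each returns a list of dicts, best first, with "p" (0 to 1); they miss things now and then, are a little off and sometimes report something else, mostly with a low value. They report only what shows in the picture. A call takes as long as a camera call.
- find_in(label, camera): "location" ([column, row] in pixels, amid what is visible of it).
- outline_of(label, camera): "mask" (400x640 bool, what is visible of it) and "location" ([column, row] in pixels, amid what is visible of it).
The state is a dict: "time": time; "joints": joint angles; "qd": joint speeds; "effort": joint torques, N m; "tool_pos": TCP position; "tcp_rot": TCP orientation; "wrist_force": force on the tool from outside, world axes, zero at the start; "torque": the same for the moment, N m; "finger_gap": opening from 0.0 (shut) to 1.0 (fully open); "grip_force": force on a finger pad.
Only numpy, scipy, OpenCV 4.12 (cv2) and the standard library are available. Lean on these libraries where they do the work, as an engineer would, in place of code of your own. Each camera call takes 0.05 s, during which the arm holds its last target. There are 200 camera calls.

## Working session

There is one attempt and no reset: what is moved stays moved. The work goes in short steps, Python scripts to look and compute and a tool call to move; the robot and the scene stay as the last step left them, time stands still between calls to the robot, and variables do not carry over. Pictures are saved under pics/ and viewed, at most 10 in all, crops included, and the job is handed in when it is done.

Besides the shell and the picture viewer there is one more tool, called after "Call:" as a command line: name --argument value ..., lists and objects as JSON in quotes. drive_tool: Moves the arm, as the interface text tells. Its arguments: {"type":"object","properties":{"commands":{"type":"array"},"force":{"type":"number"}},"required":["commands"]}

```bash
mkdir -p pics; cat > h.py <<'E'
import numpy as np, cv2
from workcell import *
def ray(cam,px,z):
    c=camera_info(cam);K,R,t=[np.array(c[k]) for k in "KRt"]
    d=R.T@np.linalg.solve(K,[px[0],px[1],1]);o=-R.T@t
    return o+d*(z-o[2])/d[2]
def proj(cam,X):
    c=camera_info(cam);K,R,t=[np.array(c[k]) for k in "KRt"]
    p=K@(R@np.array(X)+t);return p[:2]/p[2]
def save(cam,n):
    im=np.array(get_image(cam));cv2.imwrite(f"pics/{n}.png",im[:,:,::-1]);return im
E
python3 - <<'E'
from h import *
s=state();print(s["time"],s["tool_pos"],np.round(s["tcp_rot"],3).tolist())
a=save("scene","scene0");b=save("side","side0");c=save("wrist","wrist0")
cv2.imwrite("pics/all.png",cv2.resize(np.vstack([np.hstack([a,b]),np.hstack([c,c*0])]),(800,500))[:,:,::-1])
H=dict(lid=.12,lid_grip=.142,tray=.003,dropper=.05,countdown=.011,mouse_1=.017,carton=.05,canister=.05)
for cam in("scene","side","wrist"):
  for n,z in H.items():
    for r in find_in(n,cam)[:2]: print(cam,n,round(r["p"],2),np.round(r["location"]),ray(cam,r["location"],z).round(3))
print(state()["time"])
E
```

```text
0.0 [0.17905326 0.59840962 0.21332561] [[-0.958, 0.287, -0.0], [0.287, 0.958, -0.001], [0.0, -0.001, -1.0]]
scene lid 0.84 [268. 183.] [0.478 0.194 0.12 ]
scene lid_grip 0.76 [266. 186.] [0.436 0.163 0.142]
scene tray 0.63 [370. 246.] [ 0.53  -0.186  0.003]
scene dropper 0.47 [316. 220.] [ 0.486 -0.003  0.05 ]
scene countdown 0.63 [372. 245.] [ 0.528 -0.19   0.011]
scene countdown 0.56 [391. 309.] [ 0.341 -0.363  0.011]
scene mouse_1 0.72 [344. 208.] [ 0.631 -0.015  0.017]
scene mouse_1 0.43 [209. 191.] [0.418 0.456 0.017]
scene carton 0.92 [210. 189.] [0.397 0.416 0.05 ]
scene carton 0.19 [344. 205.] [ 0.608 -0.032  0.05 ]
scene canister 0.92 [264. 208.] [0.433 0.181 0.05 ]
scene canister 0.6 [371. 245.] [ 0.486 -0.211  0.05 ]
side lid 0.86 [295. 170.] [0.48  0.206 0.12 ]
side lid_grip 0.63 [358. 276.] [ 0.467 -0.319  0.142]
side lid_grip 0.59 [298. 174.] [0.469 0.139 0.142]
side tray 0.77 [357. 278.] [ 0.53  -0.19   0.003]
side dropper 0.57 [317. 230.] [ 0.476 -0.028  0.05 ]
side countdown 0.96 [313. 350.] [ 0.356 -0.364  0.011]
side countdown 0.68 [297. 175.] [0.529 0.368 0.011]
side mouse_1 0.87 [370. 226.] [ 0.648 -0.013  0.017]
side mouse_1 0.42 [317. 228.] [0.493 0.023 0.017]
side carton 0.71 [259. 165.] [0.4   0.413 0.05 ]
side canister 0.66 [296. 196.] [0.468 0.164 0.05 ]
1.35
```

View pics/all.png

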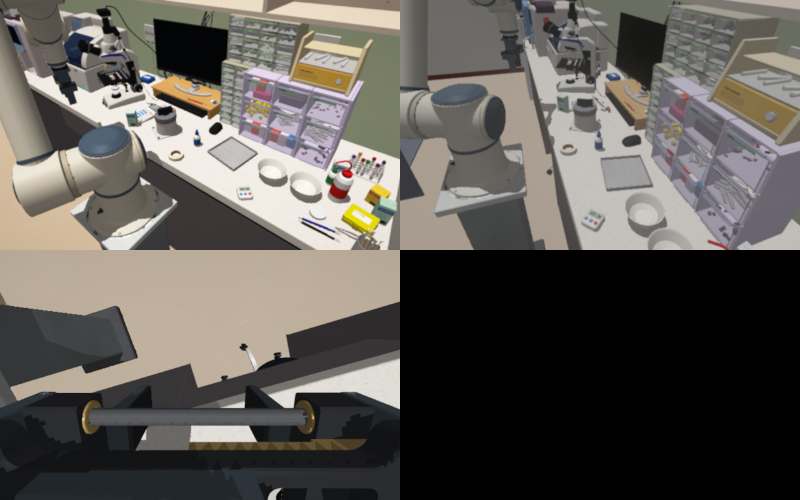

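The composite shows the lidded canister at scene (268,183) and side (295,170), the tray at scene (370,246) with the dropper between. Next I'll zoom in and triangulate.

```bash
python3 - <<'E'
from h import *
def P(cam):
    c=camera_info(cam);K,R,t=[np.array(c[k]) for k in "KRt"];return K@np.c_[R,t]
m={}
for cam in("scene","side"):
    get_image(cam)
    for n in("lid","tray","dropper","carton"):
        r=outline_of(n,cam)
        if r:
            m[cam,n]=r[0]; ys,xs=np.nonzero(r[0]["mask"]);print(cam,n,round(r[0]["p"],2),np.round(r[0]["location"]),xs.min(),xs.max(),ys.min(),ys.max(),len(xs))
for n in("lid","tray","dropper","carton"):
    if ("scene",n) in m and ("side",n) in m:
        X=cv2.triangulatePoints(P("scene"),P("side"),*[np.array(m[c,n]["location"],float).reshape(2,1) for c in("scene","side")])
        print(n,(X[:3]/X[3]).ravel().round(3))
for cam in("scene","side"):
    ys,xs=np.nonzero(m[cam,"tray"]["mask"]) 
    h=cv2.convexHull(np.c_[xs,ys].astype(np.int32));q=cv2.approxPolyN(h,4).reshape(-1,2)
    W=np.array([ray(cam,p,.012) for p in q]);print(cam,q.tolist(),W.round(3).tolist(),W.mean(0).round(3))
a=cv2.imread("pics/scene0.png")[130:290,190:430];b=cv2.imread("pics/side0.png")[120:320,230:430]
a=cv2.resize(a,(450,300),interpolation=2);b=cv2.resize(b,(300,300),interpolation=2)
cv2.imwrite("pics/crop1.png",np.hstack([a,b]))
E
```

```text
scene lid 0.66 [264. 185.] 247 281 169 198 800
scene tray 0.72 [372. 246.] 332 411 217 273 2484
scene dropper 0.68 [312. 220.] 309 321 208 234 280
scene carton 0.68 [206. 189.] 201 220 174 202 487
side lid 0.59 [294. 172.] 277 314 158 186 864
side tray 0.75 [358. 277.] 320 404 248 306 3861
side dropper 0.76 [318. 230.] 311 323 211 241 286
side carton 0.78 [257. 165.] 251 269 150 179 507
lid [0.477 0.215 0.109]
tray [ 0.532 -0.191  0.005]
dropper [0.497 0.022 0.021]
carton [0.397 0.442 0.039]
scene [[373, 274], [328, 241], [370, 216], [416, 245]] [[0.422, -0.261, 0.012], [0.46, -0.071, 0.012], [0.65, -0.11, 0.012], [0.609, -0.303, 0.012]] [ 0.535 -0.186  0.012]
side [[330, 306], [319, 252], [384, 247], [407, 300]] [[0.429, -0.265, 0.012], [0.466, -0.074, 0.012], [0.646, -0.11, 0.012], [0.608, -0.304, 0.012]] [ 0.537 -0.188  0.012]
```

View pics/crop1.png

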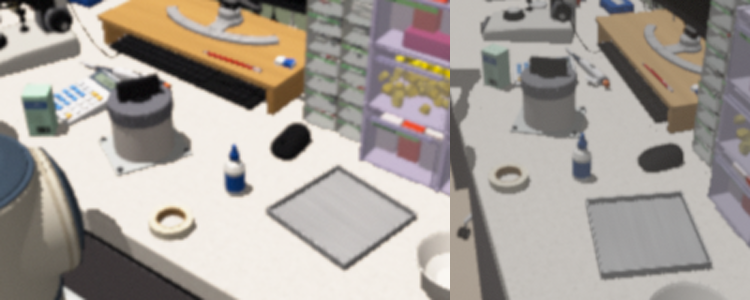

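The crop shows the lid's dark grip bar on top of the canister, carton left-front of it, dropper clear, and tray empty. Now the wrist camera geometry, to plan a viewing pose.

```bash
python3 - <<'E'
from h import *
s=state();Rt=np.array(s["tcp_rot"]);p=np.array(s["tool_pos"]);c=camera_info("wrist");R,t=np.array(c["R"]),np.array(c["t"])
print("cam in tool",(Rt.T@(-R.T@t-p)).round(3),"axes",(Rt.T@R.T).round(2).tolist(),np.array(c["K"])[0,0])
print(Rt.T@(np.array([.478,.208,.30])-p))
E
```

```text
cam in tool [ 0.068  0.    -0.17 ] axes [[0.0, -0.97, -0.25], [1.0, 0.0, -0.0], [0.0, -0.25, 0.97]] 296.37251034288175
[-0.3982896  -0.28870397 -0.08608969]
```

Call:
drive_tool --commands '[[[-1,-20,-15,-50,0],[-1,-60,-40,-86,0],[-1,-110,-70,-86,0],[-1,-160,-100,-86,0],[-1,-210,-130,-86,0],[-1,-260,-160,-86,0],[-1,-310,-190,-86,0],[-1,-360,-225,-86,0],[-1,-410,-260,-86,0],[-1,-458,-289,-86,0],[-1,-458,-289,-86,0],[-1,-458,-289,-86,0]]]'

```text
time: 3.35
tool_pos: [0.5348, 0.1907, 0.2998]
tcp_rot: [[-0.958, 0.287, -0.0], [0.287, 0.958, 0.0], [0.0, 0.0, -1.0]]
wrist_force: [-0.9, 0.2, -0.9]
finger_gap: 1.0
grip_force: 0.0
```

```bash
python3 - <<'E'
from h import *
s=state();print(s["time"],s["tool_pos"],np.round(s["tcp_rot"],3).tolist())
save("wrist","w1")
for n,z in dict(lid=.12,lid_grip=.154,canister=.05).items():
    for r in outline_of(n,"wrist")[:1]:
        ys,xs=np.nonzero(r["mask"]);print(n,round(r["p"],2),np.round(r["location"]),ray("wrist",r["location"],z).round(3),xs.min(),xs.max(),ys.min(),ys.max(),len(xs))
        if n=="lid_grip":
            q=cv2.boxPoints(cv2.minAreaRect(np.c_[xs,ys].astype(np.float32)));print([ray("wrist",p,.154).round(3).tolist() for p in q])
        np.save(n,r["mask"])
E
```

```text
3.35 [0.53483812 0.19067401 0.29981793] [[-0.958, 0.287, -0.0], [0.287, 0.958, 0.0], [0.0, 0.0, -1.0]]
lid 0.6 [328. 137.] [0.484 0.22  0.12 ] 276 378 83 187 8445
lid_grip 0.86 [328. 137.] [0.482 0.22  0.154] 276 378 84 188 8362
[[0.438, 0.157, 0.154], [0.423, 0.258, 0.154], [0.524, 0.281, 0.154], [0.544, 0.173, 0.154]]
canister 0.97 [300.  92.] [0.418 0.202 0.05 ] 277 375 77 189 802
```

View pics/w1.png

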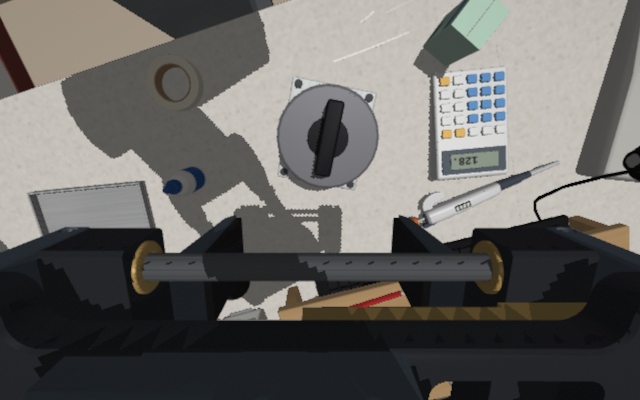

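The wrist view shows the lid as a disc centred at about (328,136), with the bar running from (335,101) to (323,176). The dropper is at (185,181), the tray at the left edge.

```bash
python3 - <<'E'
from h import *
im=cv2.imread("pics/w1.png");m=np.load("lid.npy")
(cx,cy),r=cv2.minEnclosingCircle(np.argwhere(m)[:,::-1].astype(np.float32));print(cx,cy,r)
C=ray("wrist",(cx,cy),.117);print("C",C.round(4))
g=cv2.cvtColor(im,cv2.COLOR_BGR2GRAY);k=((g<45)&m).astype(np.uint8)
k=cv2.morphologyEx(k,cv2.MORPH_OPEN,np.ones((3,3)))
ys,xs=np.nonzero(k);pts=np.array([ray("wrist",(x,y),.14)[:2] for x,y in zip(xs,ys)])
cx_,cy_,vx,vy=0,0,*np.linalg.svd(pts-pts.mean(0),full_matrices=0)[2][0];d=np.array([vx,vy])
print("mean",pts.mean(0).round(4),len(xs),"dir",np.degrees(np.arctan2(vy,vx)),)
e=[ray("wrist",p,.154) for p in [(335,101),(323,176)]];print(e,np.mean(e,0),np.degrees(np.arctan2(*(e[0]-e[1])[1::-1])))
s=state();Rt=np.array(s["tcp_rot"]);p=np.array(s["tool_pos"])
for q in [np.r_[C[:2],.123],np.r_[np.mean(e,0)[:2],.123]]: print((Rt.T@(q-p)*1000).round(1))
vis=cv2.resize(np.hstack([im[60:210,250:400],k[60:210,250:400,None].repeat(3,2)*255]),(800,400),interpolation=2);cv2.imwrite("pics/bar.png",vis)
E
```

```text
326.5387878417969 135.8597869873047 52.882286071777344
C [0.4818 0.2188 0.117 ]
mean [0.4855 0.2172] 1752 dir -25.155143253419908
[array([0.44978628, 0.23580486, 0.154     ]), array([0.51989156, 0.20267327, 0.154     ])] [0.48483892 0.21923907 0.154     ] 154.7046949896541
[ 58.3  11.2 177.1]
[ 55.5  12.4 177.1]
```

View pics/bar.png

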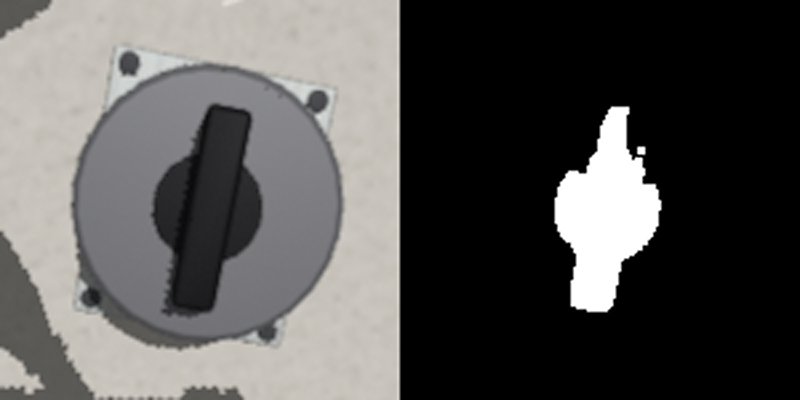

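Bar at tool angle about +10.5°, centre about 57 mm / 12 mm in tool x/y. Approaching from above.

Call:
drive_tool --commands '[[[-1,30,6,40,5],[-1,57,12,80,10.5],[-1,57,12,110,10.5],[-1,57,12,110,10.5],[-1,57,12,135,10.5],[-1,57,12,155,10.5],[-1,57,12,168,10.5],[-1,57,12,175,10.5],[-1,57,12,175,10.5],[-1,57,12,175,10.5]]]'

```text
time: 4.8
tool_pos: [0.4844, 0.2186, 0.1256]
tcp_rot: [[-0.89, 0.456, 0.001], [0.456, 0.89, 0.0], [-0.001, 0.001, -1.0]]
wrist_force: [0.3, 0.1, -1.3]
finger_gap: 0.997
grip_force: 0.0
```

Call:
drive_tool --commands '[[[-0.4,0,0,0,0],[0,0,0,0,0],[0.4,0,0,0,0],[0.6,0,0,0,0],[0.7,0,0,0,0],[1,0,0,0,0],[1,0,0,0,0],[1,0,0,0,0]]]' --force 10

```text
time: 5.8
tool_pos: [0.4839, 0.2184, 0.1249]
tcp_rot: [[-0.89, 0.457, -0.0], [0.457, 0.89, 0.0], [0.0, 0.0, -1.0]]
wrist_force: [0.2, -0.1, 0.1]
finger_gap: 0.196
grip_force: 10.0
```

```bash
python3 - <<'E'
from h import *
s=state();print({k:np.round(s[k],3).tolist() for k in s if k not in("qd","effort")})
save("wrist","w2")
E
```

```text
{'time': 5.8, 'joints': [17.846, 27.101, 96.356, 0.002, 56.543, -44.991], 'tool_pos': [0.484, 0.218, 0.125], 'tcp_rot': [[-0.89, 0.457, -0.0], [0.457, 0.89, 0.0], [0.0, 0.0, -1.0]], 'wrist_force': [0.235, -0.098, 0.077], 'torque': [0.002, -0.036, -0.043], 'grip_force': 9.997, 'finger_gap': 0.196}
```

View pics/w2.png

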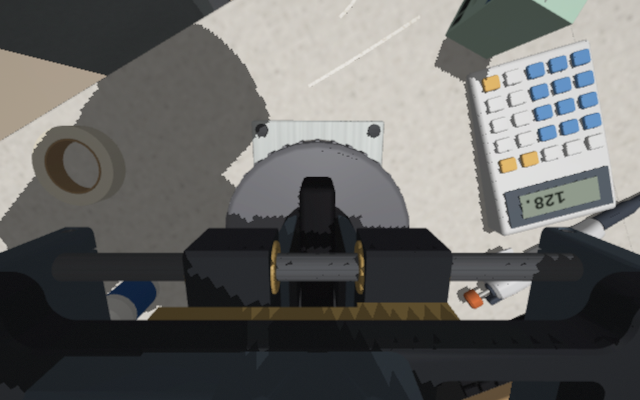

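The bar is centred between the pads (bar end at 318,190) and the opening of 17.8 mm matches. Now a light pull to learn the free rise.

Call:
drive_tool --commands '[[[1,0,0,-1,0],[1,0,0,-2,0],[1,0,0,-2,0],[1,0,0,-2,0]]]' --force 15

```text
time: 6.35
tool_pos: [0.4839, 0.2184, 0.1269]
tcp_rot: [[-0.89, 0.456, 0.0], [0.456, 0.89, -0.0], [-0.0, -0.0, -1.0]]
wrist_force: [0.1, -0.4, -3.1]
finger_gap: 0.193
grip_force: 15.0
```

Call:
drive_tool --commands '[[[1,0,0,-1,0],[1,0,0,-2,0],[1,0,0,-2.2,0],[1,0,0,-2.2,0]]]'

```text
time: 6.85
tool_pos: [0.4839, 0.2184, 0.1289]
tcp_rot: [[-0.89, 0.456, -0.0], [0.456, 0.89, -0.0], [0.0, -0.0, -1.0]]
wrist_force: [1.7, 1.5, -10.9]
finger_gap: 0.196
grip_force: 15.0
```

Weight about 3 N at 2 mm, stop felt at 4 mm (11 N). I'll drop 1.5 mm, turn, and tug again.

Call:
drive_tool --commands '[[[1,0,0,1.5,0],[1,0,0,1.5,8],[1,0,0,1.5,16],[1,0,0,1.5,24],[1,0,0,1.5,32],[1,0,0,1.5,32],[1,0,0,0.8,32],[1,0,0,0,32],[1,0,0,0,32]]]'

```text
time: 7.98
tool_pos: [0.4839, 0.2184, 0.129]
tcp_rot: [[-0.514, 0.858, -0.0], [0.858, 0.514, -0.0], [0.0, -0.0, -1.0]]
wrist_force: [2.1, -0.3, -8.9]
finger_gap: 0.198
grip_force: 15.0
```

Call:
drive_tool --commands '[[[1,0,0,1.5,0],[1,0,0,1.5,8],[1,0,0,1.5,8],[1,0,0,0.8,8],[1,0,0,0,8],[1,0,0,0,8]]]'

```text
time: 8.72
tool_pos: [0.4839, 0.2184, 0.129]
tcp_rot: [[-0.389, 0.921, -0.0], [0.921, 0.389, -0.0], [-0.0, -0.0, -1.0]]
wrist_force: [2.4, 0.6, -9.1]
finger_gap: 0.192
grip_force: 15.0
```

Call:
drive_tool --commands '[[[1,0,0,1.5,0],[1,0,0,1.5,8],[1,0,0,1.5,8],[1,0,0,0.8,8],[1,0,0,0,8],[1,0,0,0,8]]]'

```text
time: 9.48
tool_pos: [0.4839, 0.2184, 0.129]
tcp_rot: [[-0.257, 0.966, -0.0], [0.966, 0.257, -0.0], [-0.0, -0.0, -1.0]]
wrist_force: [1.3, 0.2, -7.9]
finger_gap: 0.198
grip_force: 15.0
```

Call:
drive_tool --commands '[[[1,0,0,1.5,0],[1,0,0,1.5,8],[1,0,0,1.5,8],[1,0,0,0.8,8],[1,0,0,0,8],[1,0,0,0,8]]]'

```text
time: 10.22
tool_pos: [0.484, 0.2184, 0.1292]
tcp_rot: [[-0.12, 0.993, 0.0], [0.993, 0.12, 0.0], [0.0, 0.0, -1.0]]
wrist_force: [0.2, 0.1, -1.9]
finger_gap: 0.2
grip_force: 15.0
```

Call:
drive_tool --commands '[[[1,0,0,1.5,0],[1,0,0,1.5,8],[1,0,0,1.5,8],[1,0,0,0.8,8],[1,0,0,0,8],[1,0,0,0,8]]]'

```text
time: 10.98
tool_pos: [0.484, 0.2184, 0.1292]
tcp_rot: [[0.019, 1.0, 0.0], [1.0, -0.019, 0.0], [0.0, 0.0, -1.0]]
wrist_force: [0.6, 0.7, -3.0]
finger_gap: 0.196
grip_force: 15.0
```

Free at +56° and +64° (only its weight), so the centre is near +60°. Turning back 4° and lifting gently.

Call:
drive_tool --commands '[[[1,0,0,0,-4],[1,0,0,0,-4],[1,0,0,-1,-4],[1,0,0,-2,-4],[1,0,0,-3,-4],[1,0,0,-3,-4]]]'

```text
time: 11.72
tool_pos: [0.484, 0.2184, 0.1322]
tcp_rot: [[-0.049, 0.999, 0.0], [0.999, 0.049, 0.0], [0.0, 0.0, -1.0]]
wrist_force: [-0.8, -0.0, -3.1]
finger_gap: 0.193
grip_force: 15.0
```

Call:
drive_tool --commands '[[[1,0,0,-3,0],[1,0,0,-6,0],[1,0,0,-10,0],[1,0,0,-14,0],[1,0,0,-14,0]]]' --force 22

```text
time: 12.35
tool_pos: [0.4841, 0.2185, 0.1465]
tcp_rot: [[-0.05, 0.999, 0.001], [0.999, 0.05, 0.0], [0.0, 0.001, -1.0]]
wrist_force: [-0.6, -0.7, -2.8]
finger_gap: 0.195
grip_force: 22.0
```

Call:
drive_tool --commands '[[[1,0,0,-4,0],[1,0,0,-8,0],[1,0,0,-13,0],[1,0,0,-18,0],[1,0,0,-25,0],[1,0,0,-40,0],[1,0,0,-60,0],[1,0,0,-80,0],[1,0,0,-100,0],[1,0,0,-110,0],[1,0,0,-110,0],[1,0,0,-110,0]]]'

```text
time: 13.85
tool_pos: [0.4836, 0.2183, 0.2555]
tcp_rot: [[-0.049, 0.999, -0.001], [0.999, 0.049, -0.0], [-0.0, -0.001, -1.0]]
wrist_force: [0.2, -0.8, -3.3]
finger_gap: 0.193
grip_force: 22.0
```

```bash
python3 - <<'E'
from h import *
s=state();print({k:np.round(s[k],3).tolist() for k in s if k not in("qd","effort")})
a=save("scene","scene1");b=save("side","side1");w=save("wrist","w3")
cv2.imwrite("pics/c2.png",np.hstack([cv2.resize(a[110:290,190:430],(400,300)),cv2.resize(b[80:320,200:430],(288,300))])[:,:,::-1])
Rt=np.array(s["tcp_rot"]);p=np.array(s["tool_pos"]);print((Rt.T@(np.array([.535,-.188,p[2]])-p)*1000).round(1))
E
```

```text
{'time': 13.85, 'joints': [17.843, 18.336, 86.923, -0.001, 74.799, 15.006], 'tool_pos': [0.484, 0.218, 0.256], 'tcp_rot': [[-0.049, 0.999, -0.001], [0.999, 0.049, -0.0], [-0.0, -0.001, -1.0]], 'wrist_force': [0.179, -0.765, -3.308], 'torque': [-0.1, 0.013, -0.046], 'grip_force': 21.998, 'finger_gap': 0.193}
[-4.083e+02  3.120e+01  1.000e-01]
```

View pics/c2.png

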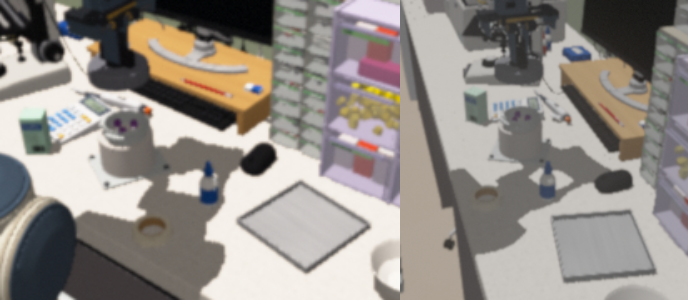

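The lid is off: three purple-capped tubes show in the open mouth (scene crop 127,125), the tray is clear, the dropper stands untouched. Carrying to above the tray.

Call:
drive_tool --commands '[[[1,-20,2,0,0],[1,-60,5,0,0],[1,-105,8,0,0],[1,-150,12,0,0],[1,-195,15,0,0],[1,-240,19,0,0],[1,-285,22,0,0],[1,-330,26,0,0],[1,-370,29,0,0],[1,-400,31,0,0],[1,-408,31,0,0],[1,-408,31,0,0]]]'

```text
time: 15.5
tool_pos: [0.5349, -0.1874, 0.2557]
tcp_rot: [[-0.049, 0.999, -0.001], [0.999, 0.049, 0.001], [0.001, -0.001, -1.0]]
wrist_force: [0.7, 0.1, -3.1]
finger_gap: 0.196
grip_force: 22.0
```

Call:
drive_tool --commands '[[[1,0,0,20,0],[1,0,0,50,0],[1,0,0,80,0],[1,0,0,110,0],[1,0,0,135,0],[1,0,0,150,0],[1,0,0,160,0],[1,0,0,160,0],[1,0,0,160,0]]]'

```text
time: 16.62
tool_pos: [0.5355, -0.1877, 0.0968]
tcp_rot: [[-0.05, 0.999, 0.001], [0.999, 0.05, -0.0], [-0.001, 0.001, -1.0]]
wrist_force: [-0.9, -0.0, -2.3]
finger_gap: 0.2
grip_force: 22.0
```

```bash
python3 - <<'E'
from h import *
s=state();print({k:np.round(s[k],3).tolist() for k in s if k not in("qd","effort")})
a=save("scene","scene2");b=save("side","side2");w=save("wrist","w4")
cv2.imwrite("pics/c3.png",np.vstack([np.hstack([cv2.resize(a[160:310,270:470],(400,300)),cv2.resize(b[160:340,260:500],(400,300))]),cv2.resize(np.hstack([w,w*0]),(800,250))])[:,:,::-1])
E
```

```text
{'time': 16.625, 'joints': [-25.344, 31.72, 92.753, -0.0, 55.462, -28.182], 'tool_pos': [0.536, -0.188, 0.097], 'tcp_rot': [[-0.05, 0.999, 0.001], [0.999, 0.05, -0.0], [-0.001, 0.001, -1.0]], 'wrist_force': [-0.941, -0.006, -2.269], 'torque': [-0.049, 0.065, 0.006], 'grip_force': 21.998, 'finger_gap': 0.2}
```

View pics/c3.png

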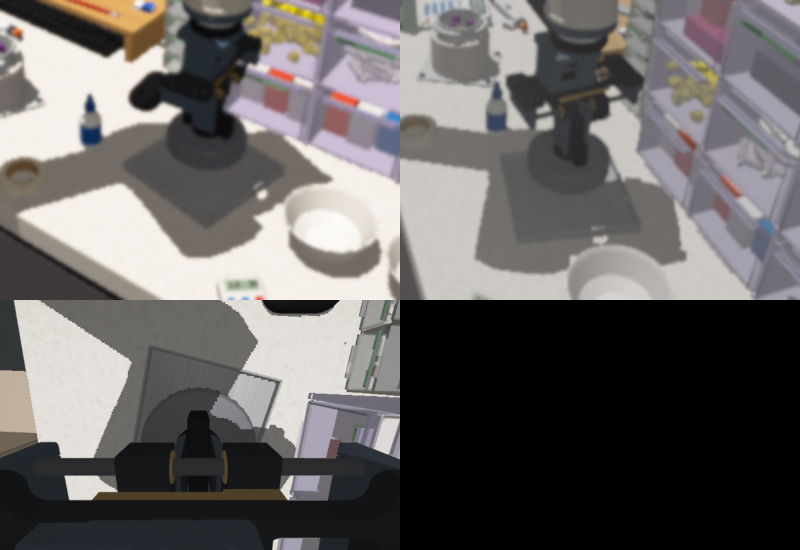

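The lid hangs above the tray centre with walls visible all round. Checking how near the cabinet the gripper body will come before going lower.

```bash
python3 - <<'E'
from h import *
for p in[(382,204),(470,242)]: print("scene",ray("scene",p,0).round(3))
# side crop: bottom edge (640,130),(755,270) of crop (offset 400; scale 240/400, 180/300)
for p in[(640,125),(755,265)]: print("side",ray("side",(260+(p[0]-400)*.6,160+p[1]*.6),0).round(3))
E
```

```text
scene [ 0.751 -0.099  0.   ]
scene [ 0.737 -0.428  0.   ]
side [ 0.736 -0.064  0.   ]
side [ 0.73  -0.393  0.   ]
```

Cabinet face at x ≈ 0.735; the gripper body reaches to about 0.625, so it is clear. Lowering, then creeping to contact.

Call:
drive_tool --commands '[[[1,0,0,12,0],[1,0,0,25,0],[1,0,0,36,0],[1,0,0,44,0],[1,0,0,48,0],[1,0,0,50,0],[1,0,0,50,0],[1,0,0,50,0]]]'

```text
time: 17.77
tool_pos: [0.5353, -0.1876, 0.0464]
tcp_rot: [[-0.05, 0.999, 0.001], [0.999, 0.05, -0.0], [-0.0, 0.001, -1.0]]
wrist_force: [-0.3, -0.7, -2.9]
finger_gap: 0.192
grip_force: 22.0
```

Call:
drive_tool --commands '[[[1,0,0,0.7,0],[1,0,0,1.4,0],[1,0,0,2,0],[1,0,0,2,0],[1,0,0,2,0]]]'

```text
time: 18.4
tool_pos: [0.5351, -0.1875, 0.0441]
tcp_rot: [[-0.05, 0.999, 0.0], [0.999, 0.05, -0.0], [-0.0, 0.0, -1.0]]
wrist_force: [0.7, -0.5, -2.6]
finger_gap: 0.198
grip_force: 22.0
```

Call:
drive_tool --commands '[[[1,0,0,0.5,0],[1,0,0,1,0],[1,0,0,1,0],[1,0,0,1,0]]]'

```text
time: 18.9
tool_pos: [0.5351, -0.1876, 0.0431]
tcp_rot: [[-0.049, 0.999, 0.0], [0.999, 0.049, 0.0], [0.0, 0.0, -1.0]]
wrist_force: [-1.2, -0.0, -3.2]
finger_gap: 0.196
grip_force: 22.0
```

Call:
drive_tool --commands '[[[1,0,0,0.4,0],[1,0,0,0.7,0],[1,0,0,0.7,0],[1,0,0,0.7,0]]]'

```text
time: 19.4
tool_pos: [0.5351, -0.1875, 0.0424]
tcp_rot: [[-0.05, 0.999, 0.0], [0.999, 0.05, -0.0], [-0.0, 0.0, -1.0]]
wrist_force: [-0.4, -0.4, -3.1]
finger_gap: 0.198
grip_force: 22.0
```

Call:
drive_tool --commands '[[[1,0,0,0.3,0],[1,0,0,0.6,0],[1,0,0,0.6,0],[1,0,0,0.6,0]]]'

```text
time: 19.9
tool_pos: [0.5351, -0.1875, 0.0419]
tcp_rot: [[-0.05, 0.999, 0.0], [0.999, 0.05, -0.0], [-0.0, 0.0, -1.0]]
wrist_force: [0.2, 0.7, 1.0]
finger_gap: 0.192
grip_force: 22.0
```

Contact: the load on the wrist went from −3 to +1 N, so it stands on the floor. Letting go.

Call:
drive_tool --commands '[[[1,0,0,0,0],[0.6,0,0,0,0],[0.4,0,0,0,0],[0,0,0,0,0],[-0.5,0,0,0,0],[-1,0,0,0,0],[-1,0,0,0,0],[-1,0,0,0,0],[-1,0,0,0,0]]]' --force 5

```text
time: 21.02
tool_pos: [0.5351, -0.1875, 0.0418]
tcp_rot: [[-0.049, 0.999, -0.0], [0.999, 0.049, 0.0], [0.0, -0.0, -1.0]]
wrist_force: [0.3, 0.8, 0.2]
finger_gap: 0.923
grip_force: 0.0
```

Call:
drive_tool --commands '[[[-1,0,0,-5,0],[-1,0,0,-15,0],[-1,0,0,-30,0],[-1,0,0,-60,0],[-1,0,0,-100,0],[-1,-20,0,-150,0],[-1,-50,0,-190,0],[-1,-70,0,-210,0],[-1,-70,0,-210,0],[-1,-70,0,-210,0]]]'

```text
time: 22.28
tool_pos: [0.538, -0.2566, 0.2514]
tcp_rot: [[-0.05, 0.999, -0.001], [0.999, 0.05, 0.001], [0.001, -0.001, -1.0]]
wrist_force: [-0.1, -0.1, -0.0]
finger_gap: 1.005
grip_force: 0.0
```

```bash
python3 - <<'E'
from h import *
s=state();print(s["time"],s["wrist_force"],s["finger_gap"])
a=save("scene","scene3");b=save("side","side3");w=save("wrist","w5")
cv2.imwrite("pics/c4.png",np.vstack([np.hstack([cv2.resize(a[130:330,190:457],(400,300)),cv2.resize(b[140:340,240:507],(400,300))]),cv2.resize(np.hstack([w,w*0]),(800,250))])[:,:,::-1])
E
```

```text
22.275 [-0.11731441 -0.05394936 -0.01254933] 1.0045660010420119
```

View pics/c4.png

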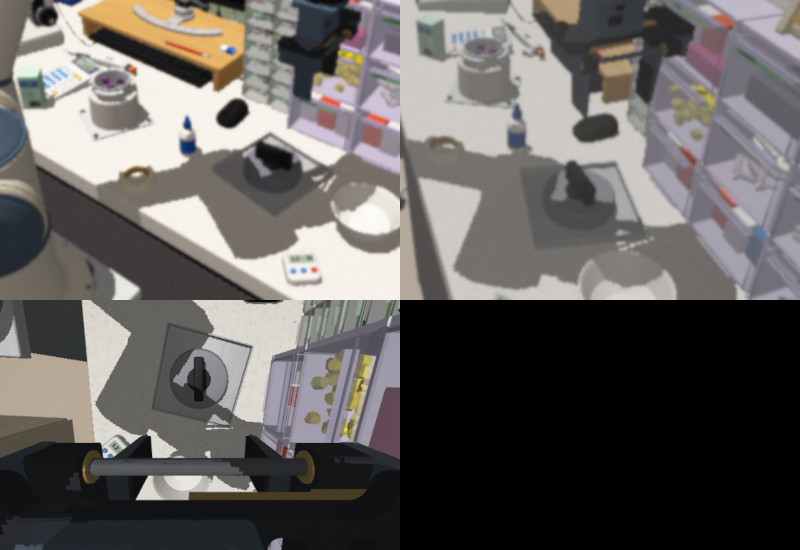

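The lid sits flat and right way up inside the tray (wrist view about 199,380 within 155–250), the tubes are exposed, the bystanders are in place and the arm is clear.

```bash
python3 -c "
from workcell import *
print(finish_job())"
```

```text
the job is handed in; nothing more can be done
None
```

The canister is open with its three tubes exposed; the lid came free about 60° round without forcing and now stands right way up on the tray floor, let go, with the other things unmoved, and I handed the job in at about 22 s.

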